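Set equal slots in a packing rack with a spacer block

TASK

Set the three slots of the packing rack to the width of the wooden spacer block: starting at the fixed end plate and working along the row, push the block gently down, bevelled end first, into each slot in turn, its flat face kept snug against the plate or divider already set (without shifting that one), until the bevel has spread the next divider and the block's full-width part is held between the two for a moment. Then stand the block upright on its cork mat again and let go, without disturbing the wood offcut, tape core, jar, mug or bottle. Press lightly throughout: the block must never bear on the rack with more than 25 N in all, its two sides counted together.

Things in the scene. Friction and masses are not known exactly. Their poses are not given: they have to be found in the camera images.
- rack: dark steel base plate of the rack, 110 (x) x 250 (y) x 14 mm (z), fixed on the bench; origin at the centre of its underside. Its y axis runs along the row, from the end plate towards dividers 1, 2, 3; z up. Its place and yaw change from run to run
- end_plate: fixed, rigid plywood end plate at the -y end of the rack, twice as thick as the dividers: 90 (x) x 24 (y) x 60 mm (z), its top 74 mm above the bench; origin at the centre of its underside, axes as the rack's. Its face towards divider 1 lies 12 mm from its origin along +y. Slots are set to a clear width of 36 mm, the block's thickness
- divider1: first plywood divider board like the others, 90 (x) x 12 (y) x 60 mm (z), upright on the rack base; origin at the centre of its underside (14 mm above the bench), axes as the rack's. It slides only along the rack's y and stays where it is left. Top 74 mm above the bench. Its shoes pinch hardest: sliding it takes about 7 N. Starts 3 to 6 mm too near the end plate for a 36 mm slot
- divider2: second plywood divider board like the others, 90 (x) x 12 (y) x 60 mm (z), upright on the rack base; origin at the centre of its underside (14 mm above the bench), axes as the rack's. It slides only along the rack's y and stays where it is left. Sliding it takes about 5 N. Starts 3 to 6 mm short of its right place, so its slot is too narrow once divider 1 has been set
- divider3: third plywood divider board like the others, 90 (x) x 12 (y) x 60 mm (z), upright on the rack base; origin at the centre of its underside (14 mm above the bench), axes as the rack's. It slides only along the rack's y and stays where it is left. Sliding it takes about 3.5 N. Starts 3 to 6 mm short of its right place, so its slot is too narrow once divider 2 has been set
- spacer: loose wooden spacer block, 50 (x) x 36 (y) x 120 mm (z), about 0.13 kg, standing on its bevelled end on the cork mat; origin at the centre of its 50 x 36 outline at the level of the foot. -y is the flat face, only eased at the foot (3 mm in over the lowest 5 mm); +y is the bevelled face: plain above 28 mm from the foot, below that it slopes in, 12 mm at the foot, so the foot spans y = -15 to +6 mm. Its +y points roughly along the rack's +y (within 1.2 rad)
- spacer_center (a point): centre of the spacer block, 60 mm above its foot, axes as the block's
- spacer_grip (a point): point on the block's axis to grip it, 92 mm above its foot and 28 mm below its top, axes as the block's; fingers here, across the 36 mm, stay above the dividers when the block is 45 mm deep in a slot
- mat: cork mat fixed on the bench, 180 (x) x 130 (y) x 5 mm; origin at the centre of its underside. The spacer starts and ends on it, its -x half being free for the block
- offcut: plain square-ended wood offcut, 40 x 45 x 50 mm, no bevel, on the +x half of the mat; origin under its centre. Leave alone
- tape_roll: cardboard tape core, 100 mm across, 48 mm high, beyond the rack (+x side); origin under its centre. Leave alone
- mug: white mug, 80 mm across, 90 mm high, right of the rack; origin under its centre. Leave alone
- bottle: white bottle, 64 mm across, 170 mm high, far right; origin under its centre. Leave alone
- jar: jar, 70 mm across, 90 mm high, beyond the rack and the mat; origin under its centre. Leave alone
There are look-alikes about, which are no part of the job. What is shaped like the spacer but blue is not meant.

How it is judged:
On the way, in this order (a step that is already met when the one before it is completed fails the run):
1. first slot: the block stands between the end plate and divider 1, its foot at least 30 mm below their tops, upright, bearing on both (over 1 N each), slot 36 mm within 1.5 mm (z of spacer_center in the frame of rack below 0.104 m and angle between spacer_center's own z axis and vertical below 0.08 rad and contact force between spacer and end_plate above 1 N and contact force between spacer and divider1 above 1 N and y of divider1 in the frame of end_plate between 0.0525 and 0.0555 m), for 0.2 s.
2. second slot: the block stands between dividers 1 and 2, its foot at least 30 mm below their tops, upright, bearing on both (over 1 N each), slot 36 mm within 1.5 mm (z of spacer_center in the frame of rack below 0.104 m and angle between spacer_center's own z axis and vertical below 0.08 rad and contact force between spacer and divider1 above 1 N and contact force between spacer and divider2 above 1 N and y of divider2 in the frame of divider1 between 0.0465 and 0.0495 m), for 0.2 s.
3. third slot: the block stands between dividers 2 and 3, its foot at least 30 mm below their tops, upright, bearing on both (over 1 N each), slot 36 mm within 1.5 mm (z of spacer_center in the frame of rack below 0.104 m and angle between spacer_center's own z axis and vertical below 0.08 rad and contact force between spacer and divider2 above 1 N and contact force between spacer and divider3 above 1 N and y of divider3 in the frame of divider2 between 0.0465 and 0.0495 m), for 0.2 s.
At the end, for the whole second after the job is handed in: All three slots are 36 mm wide within 1.5 mm, and the spacer block stands upright (within 0.06 rad) and still on the cork mat, its axis within the mat's outline (y of divider1 in the frame of end_plate between 0.0525 and 0.0555 m and y of divider2 in the frame of divider1 between 0.0465 and 0.0495 m and y of divider3 in the frame of divider2 between 0.0465 and 0.0495 m and x of spacer_center in the frame of mat between -0.09 and 0.09 m and y of spacer_center in the frame of mat between -0.065 and 0.065 m and z of spacer_center in the frame of mat between 0.06 and 0.068 m and angle between spacer_center's own z axis and vertical below 0.06 rad and linear speed of spacer below 0.01 m/s); the robot touches nothing.
It fails at once if the block is pressed on the rack, its end plate or a divider with more than 25 N in all (contact force between spacer and rack above 25 N).
It fails at once if a bystander (offcut, tape core, mug, bottle or jar) is moved more than 20 mm (distance of any of offcut, tape_roll, mug, bottle, jar from where it was at the start of the episode above 0.02 m).
It also fails if it takes over 69 s, if anything falls off the work surface, if the arm or the gripper's body presses on something with over 40 N, if the wrist force passes 120 N, or if a joint passes its speed limit or range.

ROBOT

A 6-joint arm with a two-finger parallel gripper is mounted at the origin on the work surface. World frame = base frame: x ahead of the robot, y to its left, z up, the work surface at z = 0. Lengths are in m, angles in rad, forces in N, time in s.
With the tool pointing down it reaches from about 0.275 to 0.75 m from the base axis. Payload 10.2 kg.
Tool frame: the origin (TCP) lies midway between the tips of the shut fingers; the grasp point (between the pads) lies 19 mm behind it (env.hold_point_z is the distance from the TCP to the grasp point, in m); x points along the fingers, z is the direction in which the jaws open and shut, and the axes are right-handed (so a half turn about x gives the same grasp; the last joint's range is limited). The gripper opens to 85 mm and grips with 20 to 120 N. Pads are 22 mm wide; open, the fingers measure 114 mm over their backs; the gripper's body (76 mm by 85 mm) begins 54 mm behind the grasp point. The pads swing forward as they close: fully open they stand 13 mm farther back than shut.
Start: joints at [0.984, 0.313, 1.498, -0, 1.331, -0.223], TCP at [0.187, 0.491, 0.231] pointing down, gripper open.
Joint ranges: [-2.94, 2.94], [-0.97, 2.17], [0.19, 2.56], [-1.23, 4.37], [0.02, 3.11], [-2.88, 2.88]. Speed limits (rad/s): [2.39, 2.39, 3.01, 3.14, 3.14, 3.14].

INTERFACE

Orientations are given as a unit quaternion [x, y, z, w].
In Python, from bench import env, kinematics, monitor, eyes, job gives the robot as it stands. The module is installed in compiled form; this text tells all that it offers. Calls block until the motion is done:
- env.reach(position, orientation): joint-space move of the TCP to a pose.
- env.movel(position, velocity=0.15, frame=None, guard=None): straight line of the TCP; frame=None keeps the orientation; velocity is the mean speed in m/s. With guard (N) it stops when the force on the tool has changed by that much, and returns True; else False.
- env.set_joints(angles): joint-space move.
- env.release() and env.close_gripper(effort=None): open the fingers fully, or close them until they stop; effort is the grip in N (None keeps the last).
- env.hold(seconds).
- kinematics.ik(position, orientation): joint angles nearest the present ones, or None.
- monitor.sense(): the state.
- eyes.grab_frame(name): name is "scene" or "side" or "wrist"; returns a dict with "frame" (420x560x3 uint8, red, green, blue), "mtx" (3x3 intrinsics, pixels), "view" (4x4, takes a point from world to camera coordinates). Camera axes: x right, y down, z forward; pixel columns grow to the right and rows downward; lengths in m; the calibration is good to about 2 mm. The wrist camera is an equidistant fisheye: a pixel r from the principal point sees the ray r / f radians off the axis. A picture is of the moment at which its call begins. There is no depth.
A pose or a line that the arm cannot do raises env.MotionError and nothing moves.
- job.hand_in(): hands the job in, once; it reports no verdict.
The state is a dict: "clock": time; "joints": joint angles; "qvel": joint speeds; "joint_efforts": joint torques, N m; "position": TCP position; "ee_rot": TCP orientation; "contact_force": force on the tool from outside, world axes, zero at the start; "ft_torque": the same for the moment, N m; "finger_gap": opening from 0.0 (shut) to 1.0 (fully open).
Only numpy, scipy, OpenCV 4.12 (cv2) and the standard library are available. Lean on these libraries where they do the work, as an engineer would, in place of code of your own. Each camera call takes 0.05 s, during which the arm holds its last target.

## Working session

There is one attempt and no reset: what is moved stays moved. The work goes in short steps, each a Python script; the robot and the scene stay as the last script left them, time stands still between calls to the robot, and variables do not carry over. Pictures are saved under pics/ and viewed, and the job is handed in when it is done.

```bash
mkdir -p pics; python3 - <<'E'
from bench import env,kinematics,monitor,eyes,job
import cv2,numpy as np
s=monitor.sense();print(s['clock'],s['position'],s['ee_rot'],s['finger_gap'],env.hold_point_z)
for n in("scene","side","wrist"):
    f=eyes.grab_frame(n);cv2.imwrite(f'pics/{n}0.png',f['frame'][:,:,::-1]);np.savez(f'{n}0.npz',**f)
    print(n,f['mtx'].tolist(),np.round(f['view'],4).tolist())
E
```

```text
0.0 [0.18666732 0.4904107  0.23071909] [-0.4014731   0.58264637  0.40112509  0.58175702] 1.0002363421258165 0.0187
scene [[452.59172393312195, 0.0, 278.4073234928247], [0.0, 452.59172393312195, 207.26633591214483], [0.0, 0.0, 1.0]] [[-0.5956, 0.8031, 0.0175, 0.4071], [0.5647, 0.4342, -0.7019, -0.2224], [-0.5712, -0.4082, -0.7121, 1.3721], [0.0, 0.0, 0.0, 1.0]]
side [[379.596420921724, 0.0, 281.2277474109728], [0.0, 379.596420921724, 210.6968467932519], [0.0, 0.0, 1.0]] [[-0.8893, -0.4573, -0.0066, 0.4665], [-0.3308, 0.6531, -0.6812, 0.3104], [0.3158, -0.6036, -0.7321, 0.6619], [0.0, 0.0, 0.0, 1.0]]
wrist [[325.19226210127806, 0.0, 287.41184591830256], [0.0, 325.19226210127806, 211.13358650314746], [0.0, 0.0, 1.0]] [[0.3554, 0.9347, -0.0009, -0.5258], [0.8845, -0.336, 0.3237, -0.0415], [0.3023, -0.1158, -0.9462, 0.3813], [0.0, 0.0, 0.0, 1.0]]
```

View pics/scene0.png

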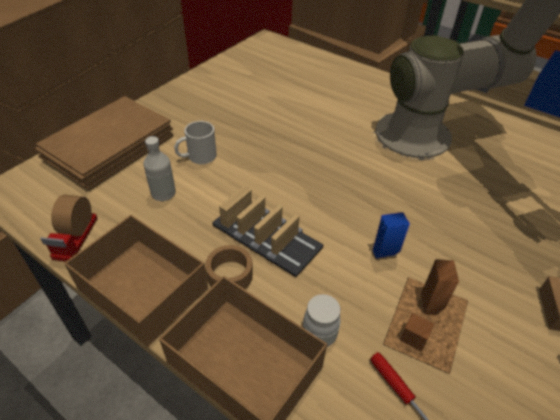

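View pics/side0.png

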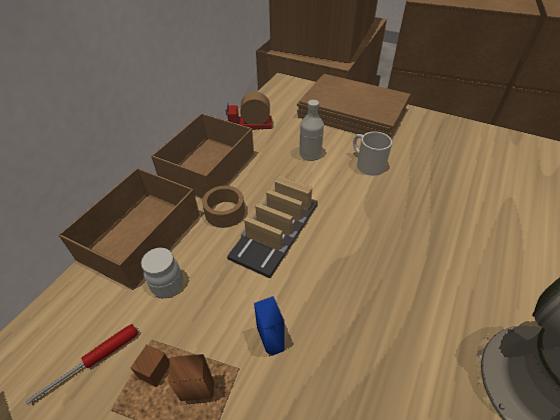

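View pics/wrist0.png

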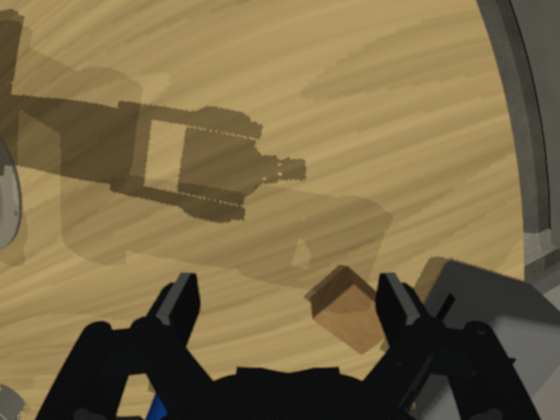

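Candidates for the spacer in the scene view: the brown tapered block on the cork mat (438,285), the blue look-alike (390,235), the square offcut (417,330) and a wooden thing at the edge (553,300). By the description it is (438,285). I'll check it in close crops.

```bash
python3 - <<'E'
import cv2
a=cv2.imread('pics/scene0.png');b=cv2.imread('pics/side0.png')
r=lambda im,x0,y0,x1,y1,k:cv2.resize(im[y0:y1,x0:x1],None,fx=k,fy=k,interpolation=cv2.INTER_CUBIC)
cv2.imwrite('pics/c1.png',r(a,370,230,480,370,4))
cv2.imwrite('pics/c2.png',r(b,100,320,250,420,5))
cv2.imwrite('pics/c3.png',r(a,200,180,330,280,6))
cv2.imwrite('pics/c4.png',r(b,220,170,330,280,5))
E
```

```text
(no output)
```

View pics/c1.png

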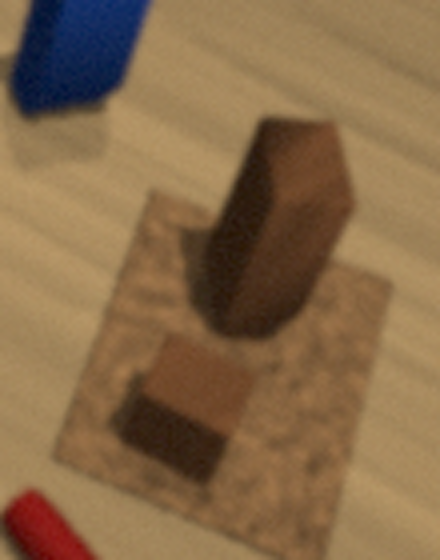

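View pics/c2.png

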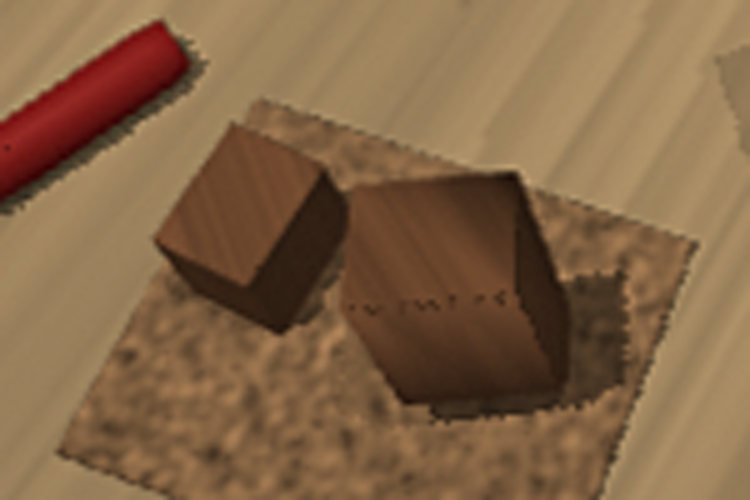

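View pics/c3.png

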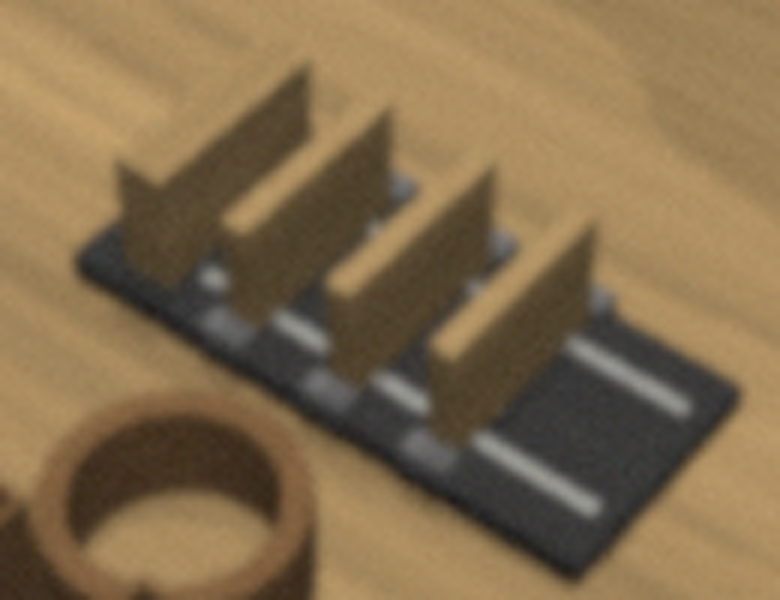

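View pics/c4.png

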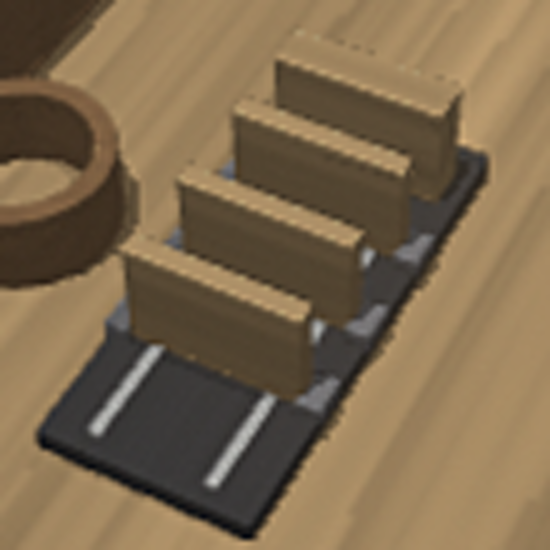

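The brown block on the mat tapers to its foot, so it is the spacer. The offcut sits beside it at (417,330) in the scene view. Next I'll measure from the corner clicks.

```bash
cat > H.py <<'E'
import numpy as np,cv2
from scipy.optimize import least_squares
def load(n): 
    d=np.load(n+'.npz');return d['frame'],d['mtx'],d['view']
def proj(P,K,V,fish=False):
    P=np.atleast_2d(P);c=P@V[:3,:3].T+V[:3,3]
    if fish:
        r=np.hypot(c[:,0],c[:,1]);t=np.arctan2(r,c[:,2]);s=t/np.maximum(r,1e-9)
        return np.c_[K[0,0]*c[:,0]*s+K[0,2],K[1,1]*c[:,1]*s+K[1,2]]
    return np.c_[K[0,0]*c[:,0]/c[:,2]+K[0,2],K[1,1]*c[:,1]/c[:,2]+K[1,2]]
def unproj(px,K,V,z,fish=False):
    px=np.atleast_2d(px).astype(float);d=np.c_[(px[:,0]-K[0,2])/K[0,0],(px[:,1]-K[1,2])/K[1,1],np.ones(len(px))]
    if fish:
        r=np.hypot(d[:,0],d[:,1]);d=np.c_[d[:,:2]*(np.sin(r)/np.maximum(r,1e-9))[:,None],np.cos(r)]
    R=V[:3,:3];C=-R.T@V[:3,3];w=d@R;return C+w*((z-C[2])/w[:,2])[:,None]
def T(pts,x,y,a,z=0):
    pts=np.atleast_2d(pts);c,s=np.cos(a),np.sin(a)
    return np.c_[x+c*pts[:,0]-s*pts[:,1],y+s*pts[:,0]+c*pts[:,1],z+pts[:,2]]
# spacer wireframe in own frame
prof=[(-.015,0),(-.018,.005),(-.018,.12),(.018,.12),(.018,.028),(.006,0)]
SP=np.array([[sx*.025,y,z] for sx in(-1,1) for y,z in prof])
SE=[(i,(i+1)%6) for i in range(6)]+[(6+i,6+(i+1)%6) for i in range(6)]+[(i,i+6) for i in range(6)]
def box(x0,x1,y0,y1,z0,z1):
    return np.array([[x,y,z] for z in(z0,z1) for x,y in((x0,y0),(x1,y0),(x1,y1),(x0,y1))])
BE=[(0,1),(1,2),(2,3),(3,0),(4,5),(5,6),(6,7),(7,4),(0,4),(1,5),(2,6),(3,7)]
def draw(im,P,E,K,V,k,o,col,fish=False):
    q=(proj(P,K,V,fish)-o+.5)*k-.5
    for i,j in E: cv2.line(im,tuple(int(v) for v in np.round(q[i])),tuple(int(v) for v in np.round(q[j])),col,1,cv2.LINE_AA)
E
python3 - <<'E'
from H import *
S=load('scene0');D=load('side0')
a=np.array
c1=lambda p:a(p)/4+[370,230]; c2=lambda p:a(p)/5+[100,320]
c3=lambda p:a(p)/6+[200,180]; c4=lambda p:a(p)/5+[220,170]
p=lambda q:print(np.round(q[:,:2],4).tolist())
p(unproj(c1([(265,120),(332,122),(355,203),(275,190)]),*S[1:],.125))
p(unproj(c2([(345,188),(520,172),(517,295),(345,305)]),*D[1:],.125))
print('mat');p(unproj(c1([(152,190),(392,285),(325,560),(55,455)]),*S[1:],.005));p(unproj(c2([(262,98),(698,243),(60,452)]),*D[1:],.005))
print('base top z .014');p(unproj(c3([(80,258),(740,392),(575,570)]),*S[1:],.014));p(unproj(c4([(485,155),(45,438),(250,532)]),*D[1:],.014))
print('div tops scene: far(left) corner, ...')
p(unproj(c3([(222,218),(245,235),(390,110),(328,283),(350,300),(495,165),(430,345),(453,360),(597,222)]),*S[1:],.074))
p(unproj(c4([(235,112),(408,175),(410,162),(180,182),(360,245),(362,235),(125,250),(308,318),(312,305),(277,62),(448,112),(460,95)]),*D[1:],.074))
E
```

```text
[[0.5283, 0.2619], [0.5097, 0.2883], [0.549, 0.3148], [0.5647, 0.2821]]
[[0.5689, 0.2856], [0.5242, 0.2572], [0.5039, 0.2877], [0.547, 0.3129]]
mat
[[0.5035, 0.2198], [0.4829, 0.3472], [0.6489, 0.3758], [0.6773, 0.2502]]
[[0.6734, 0.2465], [0.4971, 0.2174], [0.652, 0.3743]]
base top z .014
[[0.6476, -0.2207], [0.546, 0.0262], [0.6526, 0.0237]]
[[0.5388, -0.2252], [0.6423, 0.0237], [0.5381, 0.0256]]
div tops scene: far(left) corner, ...
[[0.6381, -0.1511], [0.6395, -0.1387], [0.5539, -0.1368], [0.6395, -0.0992], [0.6412, -0.0876], [0.5533, -0.0865], [0.6407, -0.0515], [0.6413, -0.0407], [0.5542, -0.0384]]
[[0.6349, -0.1424], [0.5448, -0.142], [0.5475, -0.1499], [0.6354, -0.0912], [0.5455, -0.0937], [0.5473, -0.0994], [0.6365, -0.0443], [0.547, -0.0463], [0.5487, -0.0535], [0.6334, -0.1819], [0.5455, -0.1877], [0.5451, -0.2008]]
```

```bash
cat >> H.py <<'E'
from scipy.spatial.transform import Rotation as Ro
def quat(yaw,flip=1):
    # jaws (tool z) along +-y of a frame with given yaw, tool x down
    x=np.array([0,0,-1.]);z=flip*np.array([-np.sin(yaw),np.cos(yaw),0]);y=np.cross(z,x)
    return Ro.from_matrix(np.c_[x,y,z]).as_quat()
E
python3 - <<'E'
from H import *
from bench import env,kinematics,monitor,eyes
f=np.load('wrist0.npz');V=f['view'];C=-V[:3,:3].T@V[:3,3];s=monitor.sense()
R=Ro.from_quat(s['ee_rot']).as_matrix();print('cam in tool',R.T@(C-s['position']),'axis',R.T@V[2,:3]);print(R)
for fl in(1,-1):
  for p,y in(((.537,.287,.078),.56),((.596,-.17,.1),-.01),((.596,-.03,.25),-.01)):
    print(fl,p,np.round(kinematics.ik(p,quat(y,fl)),2))
q=quat(.56,1)
E
```

```text
cam in tool [-0.14277754  0.08440396  0.00117578] axis [ 9.46091141e-01 -3.23900475e-01  1.85438704e-04]
[[-5.14145215e-04 -9.34546461e-01  3.55840763e-01]
 [-7.67849225e-04  3.55841074e-01  9.34546168e-01]
 [-9.99999573e-01  2.07260387e-04 -9.00544761e-04]]
1 (0.537, 0.287, 0.078) [ 0.3   0.64  1.41 -0.    1.09 -1.83]
1 (0.596, -0.17, 0.1) [-0.47  0.64  1.35 -0.    1.15 -2.03]
1 (0.596, -0.03, 0.25) [-0.25  0.46  1.23 -0.    1.44 -1.81]
-1 (0.537, 0.287, 0.078) [ 0.3   0.64  1.41 -0.    1.09  1.31]
-1 (0.596, -0.17, 0.1) [-0.47  0.64  1.35 -0.    1.15  1.11]
-1 (0.596, -0.03, 0.25) [-0.25  0.46  1.23 -0.    1.44  1.33]
```

```bash
python3 - <<'E'
from H import *
from bench import env,kinematics,monitor,eyes
env.reach([.537,.287,.21],quat(.56,1))
f=eyes.grab_frame('wrist');np.savez('wrist1.npz',**f);cv2.imwrite('pics/wrist1.png',f['frame'][:,:,::-1])
s=monitor.sense();print(s['clock'],s['position'],s['contact_force'])
E
```

```text
1.7 [0.53644594 0.28777826 0.21015588] [-0.34581988 -0.42562538  0.83174523]
```

View pics/wrist1.png

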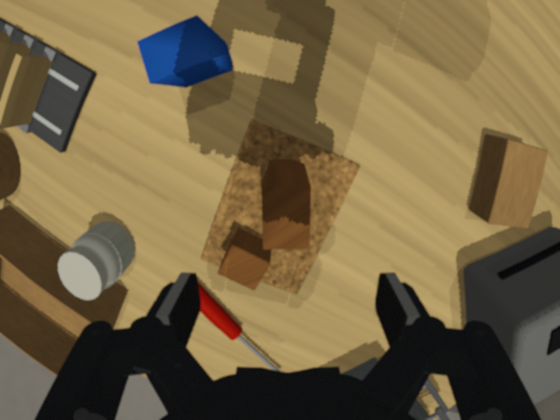

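```bash
python3 - <<'E'
from H import *
im,K,V=load('wrist1')
o=np.array([190,110]);k=4
c=cv2.resize(im[110:300,190:380,::-1],None,fx=k,fy=k,interpolation=cv2.INTER_CUBIC)
cv2.imwrite('pics/w1crop.png',c)
c2=c.copy()
draw(c2,T(SP,.537,.287,.56,.005),SE,K,V,k,o,(0,255,0),True)
M=box(-.09,.09,-.065,.065,0,.005)
draw(c2,T(M,.58,.298,.17),BE,K,V,k,o,(255,255,0),True)
cv2.imwrite('pics/w1o.png',c2[:600])
E
```

```text
(no output)
```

View pics/w1o.png

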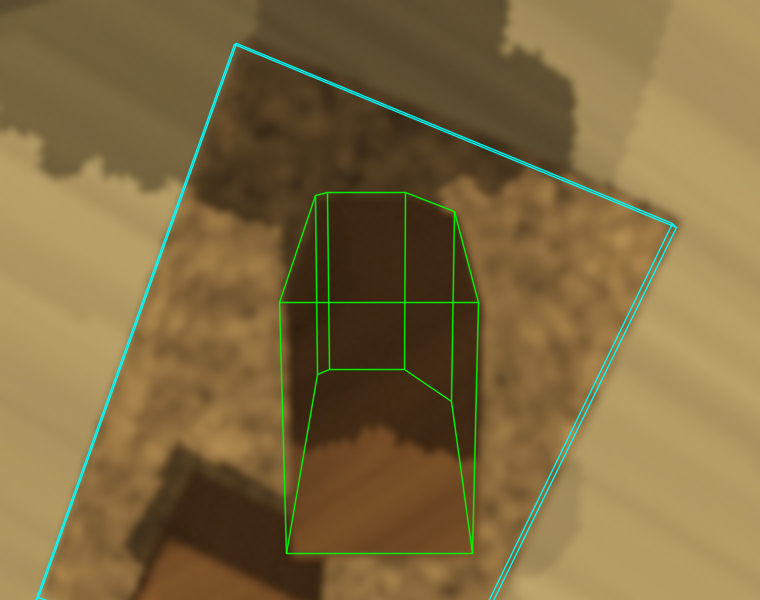

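View pics/w1crop.png

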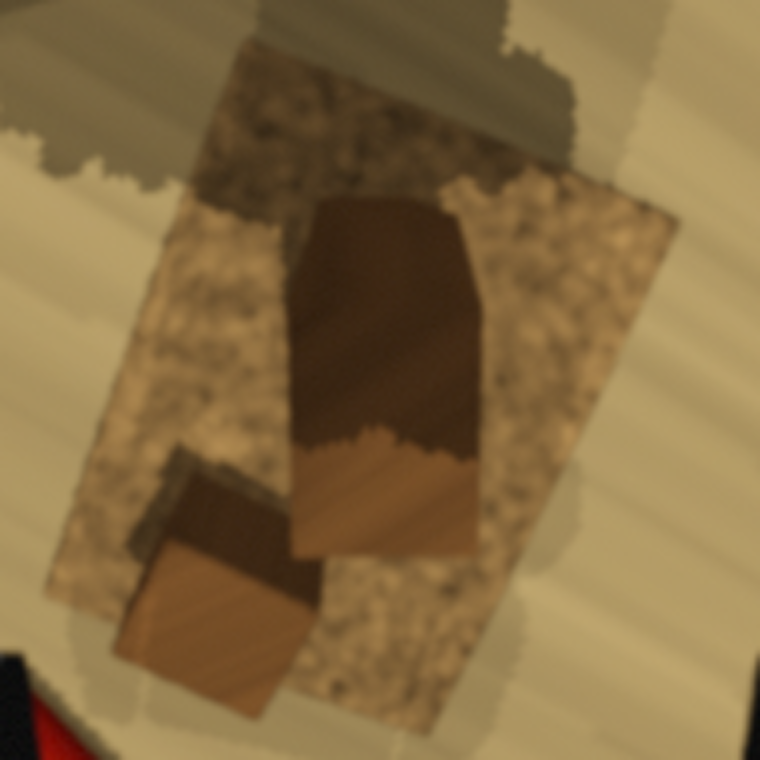

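```bash
python3 - <<'E'
from H import *
im,K,V=load('wrist1')
k=4;o=np.array([190,110])
# model idx: x=-.025 : 0..5 (near robot = image top); x=+.025: 6..11
obs={2:(290,300),3:(481,305),5+0:(0,0)}
obs={2:(290,298),3:(481,303),8:(292,556),9:(477,555),0:(322,200),4:(459,222)}
idx=list(obs);px=(np.array([obs[i] for i in idx])+.5)/k-.5+o
f=lambda p:(proj(T(SP[idx],p[0],p[1],p[2],.005),K,V,True)-px).ravel()
r=least_squares(f,[.537,.287,.56],loss='soft_l1');print(r.x,np.round(r.fun*1,2))
mo=(np.array([(250,40),(678,220),(430,732)])+.5)/k-.5+o
print(unproj(mo,K,V,.005,True))
E
```

```text
[0.53694602 0.28819138 0.56018087] [-1.37  1.71  0.57  0.48 -0.13 -0.18 -0.01  0.12  2.2  -1.41 -0.23 -2.23]
[[0.49926784 0.22187685 0.005     ]
 [0.478317   0.34630123 0.005     ]
 [0.65212229 0.37663013 0.005     ]]
```

```bash
python3 - <<'E'
from H import *
from bench import env,kinematics,monitor,eyes
q=quat(.56,1)
env.movel([.537,.288,.0785],velocity=.15,frame=q)
env.close_gripper(effort=70)
s=monitor.sense();print(s['clock'],s['position'],s['contact_force'],s['finger_gap'])
env.movel([.537,.288,.25],velocity=.2)
s=monitor.sense();print(s['clock'],s['position'],s['contact_force'],s['finger_gap'])
# hover over the rack for a look
env.reach([.596,-.14,.25],quat(-.01,1))
f=eyes.grab_frame('wrist');np.savez('wrist2.npz',**f);cv2.imwrite('pics/wrist2.png',f['frame'][:,:,::-1])
f=eyes.grab_frame('side');np.savez('side2.npz',**f);cv2.imwrite('pics/side2.png',f['frame'][:,:,::-1])
for i in range(3):
    s=monitor.sense();print(s['clock'],s['position'],s['contact_force'],s['ft_torque'],s['finger_gap']);env.hold(.1)
E
```

```text
3.2417 [0.53737834 0.28797515 0.07899137] [ 1.11313414 -0.91893829  2.8200927 ] 0.41834837189974394
4.25 [0.53651648 0.28784711 0.24845008] [-0.18580914 -0.27382003 -1.92595866] 0.4183673944014321
5.9417 [ 0.59622549 -0.13890291  0.25004103] [-0.30650658  0.31616722 -1.59306752] [-0.0190286  -0.07818348 -0.00486754] 0.41375641008556086
6.0417 [ 0.59615803 -0.13918625  0.25004069] [ 0.0740326  -0.19897653 -1.41212925] [-0.0232486  -0.00310055  0.02597744] 0.4149792961533367
6.1417 [ 0.59610696 -0.13951305  0.25003222] [ 0.38763619 -0.02817951 -1.07398569] [ 0.04135268 -0.03493916 -0.04182218] 0.41157319650341856
```

View pics/wrist2.png

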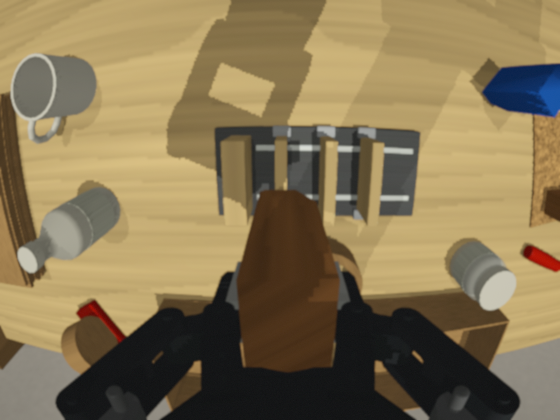

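View pics/side2.png

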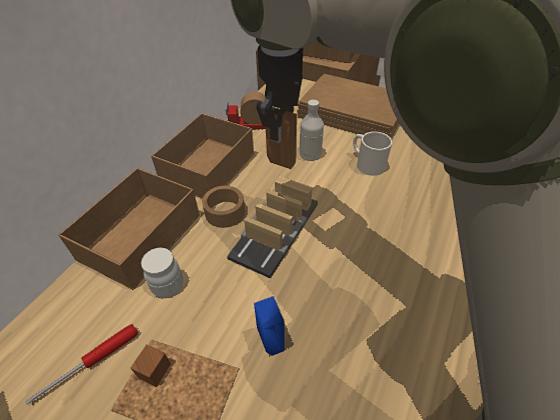

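```bash
python3 - <<'E'
import cv2
a=cv2.imread('pics/wrist2.png')
cv2.imwrite('pics/w2c.png',cv2.resize(a[115:265,205:425],None,fx=3.6,fy=3.6,interpolation=cv2.INTER_CUBIC))
b=cv2.imread('pics/side2.png')
E
```

```text
(no output)
```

View pics/w2c.png

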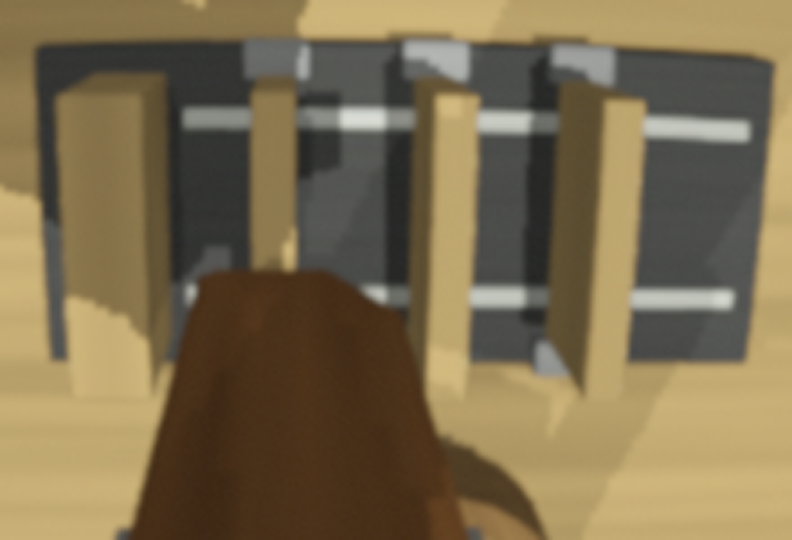

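```bash
cat > fit.py <<'E'
from H import *
def run(n,obsW,base,xtra=None):
    im,K,V=load(n)
    P=[];px=[]
    lab=[]
    def model(p):
        x,y,a,e,d1,d2,d3=p;out=[]
        c={'e':(e,.024),'1':(d1,.012),'2':(d2,.012),'3':(d3,.012)}
        for b,sx,sy,_ in obsW: out.append((sx*.045,c[b][0]+sy*c[b][1]/2,.074))
        for sx,sy,_ in base: out.append((sx*.055,sy*.125,.014))
        return T(out,x,y,a)
    px=np.array([o[-1] for o in list(obsW)+list(base)],float)
    px=(px+.5)/3.6-.5+[205,115]
    f=lambda p:(proj(model(p),K,V,True)-px).ravel()
    r=least_squares(f,[.596,-.099,-.01,-.1,-.05,0,.05],loss='soft_l1')
    return r,f
E
python3 - <<'E'
from fit import *
W=[('e',-1,-1,(56,95)),('e',-1,1,(142,95)),('e',1,-1,(72,397)),('e',1,1,(152,397)),('1',-1,-1,(250,92)),('1',-1,1,(295,92)),
('2',-1,-1,(433,95)),('2',-1,1,(479,95)),('2',1,-1,(426,393)),('2',1,1,(465,393)),('3',-1,-1,(603,100)),('3',-1,1,(645,100)),('3',1,-1,(586,397)),('3',1,1,(620,397))]
B=[(-1,-1,(37,45)),(-1,1,(772,62)),(1,1,(747,360)),(1,-1,(52,360))]
r,f=run('wrist2',W,B);p=r.x;print(np.round(p,4));print(np.round(f(p).reshape(-1,2),1).tolist())
print('d1-e',p[4]-p[3],'gap21',p[5]-p[4],p[6]-p[5])
x,y,a=p[:3]
for n,v in zip('e123',p[3:]): print(n,T([(0,v,0)],x,y,a)[0,:2])
im,K,V=load('wrist2')
foot=(np.array([(200,275),(322,270),(392,310)])+.5)/3.6-.5+[205,115]
from bench import monitor
print(monitor.sense()['position'])
zf=.25+.019-.092
print(unproj(foot[:2],K,V,zf,True),unproj(foot[2:],K,V,zf+.028,True))
E
```

```text
[ 0.5932 -0.0988 -0.0096 -0.0933 -0.0455  0.0048  0.0526]
[[-0.0, -0.2], [-0.1, -0.8], [0.1, 0.6], [0.0, 0.7], [0.1, -0.3], [-0.1, -0.3], [0.5, -0.8], [-0.2, -0.5], [-0.3, 1.9], [0.0, 1.9], [0.4, -0.8], [0.0, -0.3], [-0.9, 0.7], [0.3, 0.6], [-1.1, -0.1], [2.0, -1.2], [0.7, 0.8], [-0.6, 0.7]]
d1-e 0.04781554810908392 gap21 0.05034040268813521 0.04782193539583339
e [ 0.59226043 -0.1921107 ]
1 [ 0.59271749 -0.14429734]
2 [ 0.59319869 -0.09395923]
3 [ 0.59365582 -0.04613948]
[ 0.59604464 -0.13977243  0.24999696]
[[ 0.57142143 -0.15592723  0.177     ]
 [ 0.57065013 -0.13256603  0.177     ]] [[ 0.57011781 -0.12133948  0.205     ]]
```

The wrist fit gives the rack at (0.593,-0.099), yaw -0.0096. The slot 1 plate face is at y≈-0.180 and divider 1 is about 6 mm short. Next is a guarded touch on the end plate.

```bash
cat >> H.py <<'E'
YAW=-.0096
def F(n=4):
    from bench import env,monitor
    a=[]
    for _ in range(n): a.append(monitor.sense()['contact_force']);env.hold(.03)
    return np.mean(a,0)
def st(tag,F0):
    from bench import monitor
    s=monitor.sense();print(tag,round(s['clock'],2),np.round(s['position']*1000,2),'dF',np.round(F()-F0,2),round(s['finger_gap'],3))
ZD=.074-.092+.019+.0   # add foot: TCP z = foot_z + .073
E
python3 - <<'E'
from H import *
from bench import env,kinematics,monitor,eyes
q=quat(YAW,1);x=.593
y=-.160
env.movel([x,y,.25],velocity=.15,frame=q)
env.movel([x,y,.073+.085],velocity=.12)
env.hold(.3);F0=F(6);np.save('F0.npy',F0);st('hover',F0)
g=env.movel([x,y,.073+.066],velocity=.03,guard=4);st(f'down {g}',F0)
if not g:
    g=env.movel([x,y-.006,.073+.066],velocity=.01,guard=2.0);st(f'touch {g}',F0);env.hold(.1);st('',F0)
E
```

```text
hover 7.94 [ 593.01 -160.01  158.09] dF [0.09 0.34 0.53] 0.409
down True 8.67 [ 592.8  -160.59  139.28] dF [ 1.18 -1.52  2.7 ] 0.411
```

```bash
python3 - <<'E'
from H import *
from bench import env,kinematics,monitor,eyes
F0=np.load('F0.npy');x=.593;z=.073+.067
st('now',F0)
env.movel([x,-.1612,z],velocity=.02);env.hold(.15);st('free?',F0)
g=env.movel([x,-.166,z],velocity=.008,guard=2.0);st(f'touch {g}',F0);env.hold(.1);st('',F0)
f=eyes.grab_frame('side');np.savez('side3.npz',**f);cv2.imwrite('pics/side3.png',cv2.resize(f['frame'][130:290,210:350,::-1],None,fx=4,fy=4,interpolation=cv2.INTER_CUBIC))
E
```

```text
now 8.8 [ 592.77 -160.56  139.31] dF [ 0.98 -2.84  2.16] 0.413
free? 9.33 [ 592.8  -160.89  139.7 ] dF [-0.25  0.17  0.39] 0.413
touch True 9.86 [ 592.67 -163.08  139.32] dF [0.05 0.35 0.85] 0.415
 10.09 [ 592.42 -162.92  138.77] dF [-0.08  0.22  0.6 ] 0.412
```

View pics/side3.png

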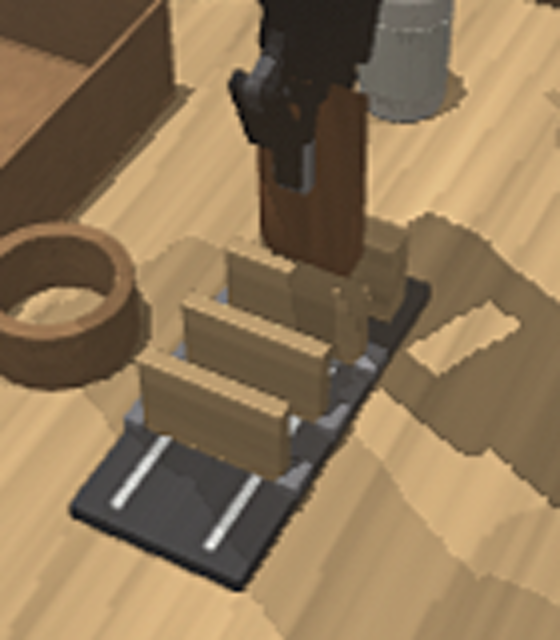

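```bash
python3 - <<'E'
from H import *
from bench import env,kinematics,monitor,eyes
F0=np.load('F0.npy');x=.593;z=.073+.066
for y in(-.1630,-.1635,-.164,-.1645,-.165):
    env.movel([x,y,z],velocity=.02);env.hold(.1);st(f'{y}',F0)
    if abs((F(3)-F0)[1])>2.2:break
E
```

```text
-0.163 10.62 [ 593.   -162.98  138.98] dF [0.26 0.82 0.37] 0.411
-0.1635 11.21 [ 593.   -163.27  139.  ] dF [0.08 2.63 0.72] 0.408
```

```bash
cat >> H.py <<'E'
def descend(x,y,zs,F0,guard=14):
    from bench import env,monitor
    for fz in zs:
        g=env.movel([x,y,.073+fz],velocity=.015,guard=guard)
        s=monitor.sense();print(f'{fz:.3f}',round(s['clock'],2),np.round(s['position']*1000,2),'dF',np.round(s['contact_force']-F0,2),'G' if g else '')
        if g: return False
    return True
E
python3 - <<'E'
from H import *
F0=np.load('F0.npy')
descend(.593,-.163,np.arange(.062,.037,-.004),F0);st('end',F0)
E
```

```text
0.062 11.86 [ 592.85 -163.16  134.7 ] dF [-0.75  1.07 -0.24] 
0.058 12.17 [ 593.41 -163.22  132.5 ] dF [-0.06  0.51  4.66] G
end 12.17 [ 593.41 -163.22  132.5 ] dF [-0.4   0.45  6.23] 0.412
```

```bash
sed -i 's/velocity=.015,guard/velocity=.006,guard/' H.py; python3 - <<'E'
from H import *
F0=np.load('F0.npy')
descend(.593,-.163,np.arange(.057,.046,-.002),F0,guard=10);st('end',F0)
E
```

```text
0.057 12.72 [ 593.67 -163.26  131.72] dF [-2.08  2.42 13.51] 
0.055 13.21 [ 593.97 -163.29  130.  ] dF [-0.88  1.98 14.56] 
0.053 13.69 [ 594.14 -163.29  128.13] dF [-0.38  2.25 14.13] 
0.051 14.18 [ 594.24 -163.28  126.17] dF [ 1.57  1.74 13.39] 
0.049 14.66 [ 594.33 -163.29  124.2 ] dF [-0.11  1.56 14.41] 
0.047 15.14 [ 594.37 -163.3   122.25] dF [ 0.6   2.5  13.96] 
end 15.14 [ 594.37 -163.3   122.25] dF [ 0.51  2.22 14.15] 0.411
```

```bash
python3 - <<'E'
from H import *
F0=np.load('F0.npy')
descend(.593,-.1625,np.arange(.0455,.036,-.0015),F0,guard=9);st('end',F0)
E
```

```text
0.045 15.69 [ 594.35 -163.22  120.66] dF [3.400e-01 1.000e-02 1.379e+01] 
0.044 16.09 [ 594.01 -163.15  118.14] dF [ 2.89 -0.95  7.64] 
0.042 16.49 [ 593.64 -163.14  116.16] dF [ 1.59 -2.35  5.42] 
0.041 16.89 [ 592.92 -163.06  113.75] dF [ 1.24 -4.32  3.9 ] 
0.039 17.29 [ 592.72 -163.1   112.11] dF [ 1.65 -5.79  4.59] 
0.038 17.69 [ 592.65 -163.09  110.58] dF [ 0.94 -5.18  3.29] 
0.036 18.09 [ 592.66 -163.1   109.11] dF [ 0.04 -5.18  3.15] 
end 18.09 [ 592.66 -163.1   109.11] dF [ 0.41 -5.17  4.18] 0.417
```

```bash
python3 - <<'E'
from H import *
from bench import env,eyes
F0=np.load('F0.npy')
for y in (-.1631,-.1636):
    env.movel([.593,y,.109],velocity=.01,guard=8);env.hold(.3);st(y,F0)
f=eyes.grab_frame('side');np.savez('side4.npz',**f);cv2.imwrite('pics/side4.png',cv2.resize(f['frame'][130:290,210:350,::-1],None,fx=4,fy=4,interpolation=cv2.INTER_CUBIC))
E
```

```text
-0.1631 18.77 [ 592.66 -163.14  108.52] dF [-0.33 -4.92 -0.87] 0.415
-0.1636 19.46 [ 592.75 -163.24  108.66] dF [-1.09 -0.47 -3.01] 0.415
```

View pics/side4.png

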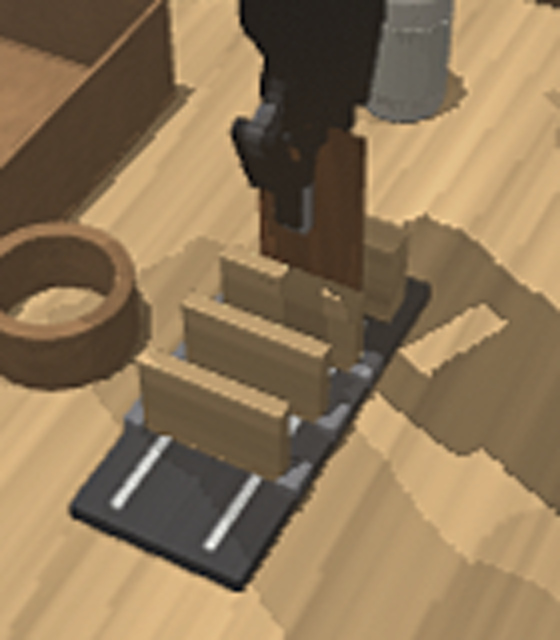

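```bash
cat >> H.py <<'E'
def descend2(x,y,zs,F0,target=-1.,v=.006,guard=9,ylim=.0012):
    from bench import env,monitor
    y0=y
    for fz in zs:
        g=env.movel([x,y,.073+fz],velocity=v,guard=guard)
        s=monitor.sense();f=s['contact_force']-F0
        print(f'{fz:.4f}',round(s['clock'],2),np.round(s['position']*1000,2),'y',round(y*1e3,2),'dF',np.round(f,2),'G' if g else '')
        if g: return False,y
        if abs(f[2])>2.5: y=float(np.clip(y+np.clip((f[1]-target)/9*.001*.7,-.0003,.0003),y0-ylim,y0+ylim))
    return True,y
def touch(x,ys,z,F0,thr=1.8):
    from bench import env
    for y in ys:
        env.movel([x,y,z],velocity=.02);env.hold(.06);f=F(4)-F0
        print(round(y*1e3,2),np.round(f,2))
        if f[1]>thr: return y,f[1]
    return None,0
E
python3 - <<'E'
from H import *
from bench import env,kinematics,monitor,eyes
F0=np.load('F0.npy')
env.movel([.593,-.1635,.073+.066],velocity=.03);st('up1',F0)
env.movel([.593,-.1625,.073+.085],velocity=.05)
f=eyes.grab_frame('side');np.savez('side5.npz',**f);cv2.imwrite('pics/side5.png',cv2.resize(f['frame'][130:290,210:350,::-1],None,fx=4,fy=4,interpolation=cv2.INTER_CUBIC))
x=.5935
env.movel([x,-.1128,.073+.085],velocity=.06);env.hold(.2);F0=F(6);np.save('F0.npy',F0);st('hover2',F0)
env.movel([x,-.1128,.073+.066],velocity=.03,guard=5);st('d',F0)
y,fy=touch(x,np.arange(-.1137,-.1165,-.0004),.073+.066,F0);print(y,fy)
E
```

```text
up1 20.79 [ 593.13 -163.39  139.25] dF [0.6  4.84 3.01] 0.413
hover2 22.88 [ 593.48 -112.92  157.99] dF [-0.58 -0.16 -0.12] 0.416
d 23.8 [ 593.6  -112.82  139.17] dF [-0.27  0.2  -0.06] 0.415
-113.7 [-0.4  -0.27  0.1 ]
-114.1 [-0.61 -0.43 -0.38]
-114.5 [-0.   -0.04  0.13]
-114.9 [-0.41  0.26 -0.17]
-115.3 [-0.33  1.71  0.18]
-115.7 [-0.64  5.32  1.42]
-0.11569999999999998 5.31572838051895
```

View pics/side5.png

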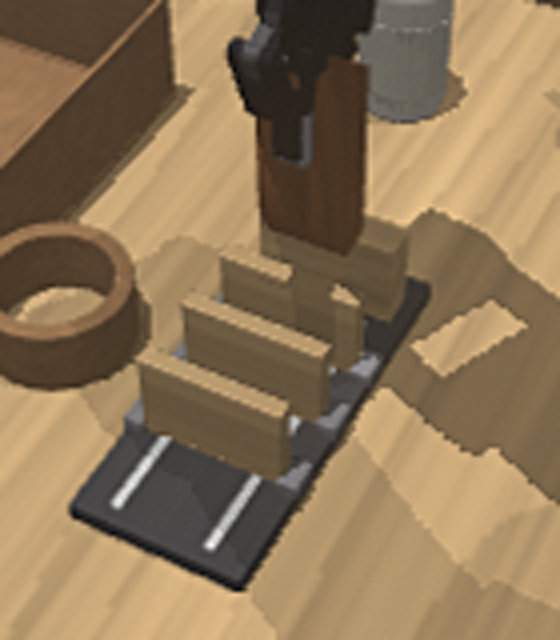

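```bash
python3 - <<'E'
from H import *
from bench import env
F0=np.load('F0.npy')
x=.5935;env.movel([x,-.1149,.073+.066],velocity=.02)
env.movel([x,-.1149,.073+.060],velocity=.012,guard=6)
ok,y=descend2(x,-.1149,np.arange(.0585,.0365,-.0015),F0,target=-1);print(ok,y);st('end',F0)
E
```

```text
0.0585 27.88 [ 593.51 -115.01  131.5 ] y -114.9 dF [-0.44  0.1   0.15] 
0.0570 28.28 [ 593.47 -114.96  129.93] y -114.9 dF [0.   0.2  0.27] 
0.0555 28.68 [ 593.58 -115.03  128.63] y -114.9 dF [-0.28 -0.59  1.21] 
0.0540 29.08 [ 593.79 -115.07  127.88] y -114.9 dF [-1.21  0.18  8.49] 
0.0525 29.48 [ 594.03 -115.06  126.61] y -114.81 dF [-0.3  -1.57  8.42] 
0.0510 29.88 [ 594.17 -115.04  125.25] y -114.85 dF [-0.97 -0.46  6.92] 
0.0495 30.28 [ 594.27 -115.07  123.76] y -114.81 dF [-0.91 -0.88  7.96] 
0.0480 30.68 [ 594.32 -115.03  122.31] y -114.8 dF [-0.38 -0.87  7.81] 
0.0465 31.08 [ 594.36 -115.08  120.83] y -114.79 dF [ 0.34 -0.47  9.83] 
0.0450 31.48 [ 593.93 -115.01  118.33] y -114.75 dF [ 1.09 -2.16  4.26] 
0.0435 31.88 [ 593.37 -114.97  116.23] y -114.84 dF [ 0.6  -3.14  2.05] 
0.0420 32.28 [ 593.32 -114.96  114.76] y -114.84 dF [ 0.1  -4.18  2.16] 
0.0405 32.68 [ 593.45 -114.91  113.37] y -114.84 dF [-0.36 -4.92  1.32] 
0.0390 33.08 [ 593.5  -114.92  111.9 ] y -114.84 dF [-0.11 -4.39  1.69] 
0.0375 33.48 [ 593.52 -114.88  110.41] y -114.84 dF [ 0.04 -5.5   1.15] 
True -0.11483991722725852
end 33.48 [ 593.52 -114.88  110.41] dF [ 0.05 -5.39  1.71] 0.412
```

```bash
python3 - <<'E'
from H import *
from bench import env
F0=np.load('F0.npy');x=.5935
for y in (-.1150,-.1152,-.1154):
    env.movel([x,y,.073+.037],velocity=.01,guard=8);env.hold(.25);st(y,F0)
E
```

```text
-0.115 34.12 [ 593.47 -114.91  109.9 ] dF [ 0.25 -4.25  0.32] 0.414
-0.1152 34.75 [ 593.45 -114.96  109.89] dF [ 0.55 -1.59 -0.65] 0.412
-0.1154 35.38 [ 593.42 -115.06  109.91] dF [ 0.66  1.67 -0.63] 0.409
```

```bash
python3 - <<'E'
from H import *
from bench import env,monitor
F0=np.load('F0.npy');x=.5935
env.movel([x,-.1153,.073+.037],velocity=.01)
env.movel([x,-.1153,.073+.0345],velocity=.005)
s=monitor.sense();print(s['contact_force']-F0);st('',F0)
E
```

```text
[-0.40735418  4.36797143  2.51017099]
 36.42 [ 593.53 -115.17  107.5 ] dF [0.03 4.42 1.71] 0.413
```

```bash
python3 - <<'E'
from H import *
from bench import env,monitor
F0=np.load('F0.npy');x=.5935
env.movel([x,-.1151,.073+.050],velocity=.03);st('up',F0)
ok,y=descend2(x,-.1151,np.arange(.049,.0395,-.001),F0,target=.8);print(ok,y);st('end',F0)
E
```

```text
up 37.22 [ 593.73 -115.15  123.53] dF [-0.42  4.04  2.11] 0.414
0.0490 37.67 [ 593.57 -115.15  121.9 ] y -115.1 dF [0.77 3.81 1.76] 
0.0480 37.98 [ 593.46 -115.12  120.85] y -115.1 dF [0.29 3.8  1.1 ] 
0.0470 38.3 [ 593.42 -115.11  119.86] y -115.1 dF [0.71 3.04 1.29] 
0.0460 38.62 [ 593.47 -115.13  118.9 ] y -115.1 dF [0.73 3.76 1.87] 
0.0450 38.93 [ 593.46 -115.13  117.87] y -115.1 dF [-0.54  2.97  0.85] 
0.0440 39.25 [ 593.47 -115.12  116.91] y -115.1 dF [-0.61  3.55 -0.32] 
0.0430 39.57 [ 593.5  -115.12  115.91] y -115.1 dF [ 0.29  2.82 -0.03] 
0.0420 39.88 [ 593.46 -115.11  114.88] y -115.1 dF [0.89 2.32 0.92] 
0.0410 40.2 [ 593.48 -115.13  113.93] y -115.1 dF [-0.45  2.71  0.49] 
0.0400 40.52 [ 593.47 -115.1   112.89] y -115.1 dF [0.11 2.25 0.69] 
True -0.1151
end 40.52 [ 593.47 -115.1   112.89] dF [-0.11  2.06  0.23] 0.412
```

```bash
cat >> H.py <<'E'
def FT(n=4):
    from bench import env,monitor
    a=[]
    for _ in range(n):
        s=monitor.sense();a.append(np.r_[s['contact_force'],s['ft_torque']]);env.hold(.03)
    return np.mean(a,0)
E
python3 - <<'E'
from H import *
from bench import env,monitor
F0=np.load('F0.npy');x=.5935;z=.073+.0385
y=-.11495
env.movel([x,y,z],velocity=.02);a=FT(6);b=a.copy();print(np.round(b,3),np.round(b[:3]-F0,2))
for th in(.01,.02,.03,.04):
    env.movel([x,y,z],velocity=.02,frame=quat(YAW+th,1));a=FT(5)
    print(th,monitor.sense()['clock'],np.round(a[:3]-F0,2),np.round(a[3:]-b[3:],3))
    if abs(a[5]-b[5])>.16:break
E
```

```text
[ 0.895  1.612 -2.519  0.385 -0.206 -0.054] [ 0.58  1.46 -1.12]
0.01 41.5167 [-1.16  1.32 -0.78] [ 0.064  0.426 -0.204]
```

```bash
python3 - <<'E'
from H import *
from bench import env,monitor,eyes
F0=np.load('F0.npy');x=.5935;z=.073+.0385;y=-.11495
a=FT(3);env.hold(.2);a=FT(3);print(monitor.sense()['clock'],np.round(a[:3]-F0,2),np.round(a[3:],3))
env.movel([x,y,z],velocity=.02,frame=quat(YAW,1));a=FT(3);print(np.round(a[:3]-F0,2),np.round(a[3:],3))
env.movel([x,y,.073+.085],velocity=.06)
y3=-.0649
env.movel([x+.0005,y3,.073+.085],velocity=.08);env.hold(.15);F0=F(5);np.save('F0.npy',F0);st('hover3',F0)
env.movel([x+.0005,y3,.073+.066],velocity=.03,guard=5);st('d',F0)
y,fy=touch(x+.0005,np.arange(-.0658,-.069,-.0003),.073+.066,F0,thr=1.5);print(y,fy)
E
```

```text
41.9167 [-1.67  1.17 -1.37] [ 0.463  0.474 -0.28 ]
[-0.12  1.76 -0.61] [ 0.39   0.124 -0.031]
hover3 44.28 [593.97 -65.2  157.96] dF [-0.14  0.05  0.23] 0.411
d 45.2 [594.11 -64.91 139.15] dF [ 0.05 -0.33  0.12] 0.413
-65.8 [ 0.21 -0.26  0.4 ]
-66.1 [-0.09 -0.14  0.52]
-66.4 [0.28 0.33 0.35]
-66.7 [-0.05  1.87  0.19]
-0.06669999999999998 1.8686294389520288
```

```bash
python3 - <<'E'
from H import *
from bench import env,monitor
F0=np.load('F0.npy');x=.594
env.movel([x,-.0664,.073+.060],velocity=.015,guard=5)
ok,y=descend2(x,-.0664,np.arange(.058,.0385,-.002),F0,target=0.,v=.007);print(ok,y);st('end',F0)
E
```

```text
0.0580 48.08 [594.03 -66.46 130.97] y -66.4 dF [ 0.77  1.46 -1.05] 
0.0560 48.52 [594.21 -66.5  129.51] y -66.4 dF [-0.71  0.69  5.84] 
0.0540 48.95 [594.38 -66.48 127.49] y -66.35 dF [-0.19  0.32  6.34] 
0.0520 49.38 [594.43 -66.5  125.47] y -66.32 dF [0.98 0.56 6.65] 
0.0500 49.82 [594.35 -66.46 123.34] y -66.28 dF [1.02 0.33 6.52] 
0.0480 50.25 [594.22 -66.47 121.19] y -66.25 dF [ 1.54 -0.02  6.49] 
0.0460 50.68 [593.82 -66.42 118.55] y -66.25 dF [ 1.46 -1.63  0.45] 
0.0440 51.12 [593.8  -66.36 116.68] y -66.25 dF [ 0.63 -2.42  0.68] 
0.0420 51.55 [593.99 -66.33 114.91] y -66.25 dF [ 0.43 -2.6   0.75] 
0.0400 51.98 [594.01 -66.3  112.89] y -66.25 dF [ 0.82 -3.94  0.13] 
True -0.06625379290682629
end 51.98 [594.01 -66.3  112.89] dF [ 0.86 -3.75  0.37] 0.409
```

Now I'll centre the block, then apply the same small yaw couple so it bears on both boards.

```bash
python3 - <<'E'
from H import *
from bench import env,monitor
F0=np.load('F0.npy');x=.594;z=.073+.0385
y=-.0665
env.movel([x,y,z],velocity=.02);b=FT(4);print(y,np.round(b[:3]-F0,2),np.round(b[3:],3))
y+=float(np.clip((b[1]-F0[1])/10*.001,-.0003,.0003))
for th in(.008,.014,.02):
    env.movel([x,y,z],velocity=.02,frame=quat(YAW+th,1));a=FT(3)
    print(th,round(monitor.sense()['clock'],2),np.round(a[:3]-F0,2),np.round(a[3:]-b[3:],3))
    if abs(a[5]-b[5])>.12:break
env.hold(.15);a=FT(4);print(round(monitor.sense()['clock'],2),np.round(a[:3]-F0,2),np.round(a[3:]-b[3:],3))
E
```

```text
-0.0665 [ 0.96 -2.23 -1.12] [-0.503 -0.219 -0.071]
0.008 52.85 [ 0.05  0.23 -1.39] [ 0.643  0.15  -0.078]
0.014 53.2 [ 0.    2.39 -1.28] [ 1.172  0.341 -0.12 ]
0.02 53.55 [-1.32  2.8  -1.91] [ 1.351  0.511 -0.125]
53.83 [-1.79  4.37 -2.02] [ 1.506  0.603 -0.105]
```

```bash
python3 - <<'E'
from H import *
from bench import env,monitor
F0=np.load('F0.npy');x=.594;z=.073+.0385
for y in(-.0664,-.0662):
    env.movel([x,y,z],velocity=.02,frame=quat(YAW+.022,1));env.hold(.1);a=FT(4)
    print(y,round(monitor.sense()['clock'],2),np.round(monitor.sense()['position']*1e3,2),np.round(a[:3]-F0,2),np.round(a[3:],3))
    if abs(a[1]-F0[1])<1.2:break
E
```

```text
-0.0664 54.32 [593.92 -66.48 111.43] [-2.58  2.57 -2.78] [ 0.68   0.504 -0.171]
-0.0662 54.8 [594.01 -66.42 111.54] [-2.53  0.4  -3.28] [ 0.243  0.58  -0.151]
```

```bash
python3 - <<'E'
from H import *
from bench import env,monitor,eyes
F0=np.load('F0.npy');x=.594
env.hold(.12);env.movel([x,-.0663,.1115],velocity=.03,frame=quat(YAW,1));a=FT(2);print(np.round(a[:3]-F0,2),np.round(a[3:],3))
env.movel([x,-.0663,.16],velocity=.08)
env.movel([x,-.0663,.235],velocity=.2)
print(monitor.sense()['clock'])
env.reach([.537,.288,.21],quat(.56,1));print(monitor.sense()['clock'])
env.movel([.537,.288,.086],velocity=.13)
f=eyes.grab_frame('side');np.savez('side6.npz',**f);cv2.imwrite('pics/side6.png',f['frame'][:,:,::-1])
g=env.movel([.537,.288,.075],velocity=.02,guard=3.)
s=monitor.sense();print(g,s['clock'],s['position'],s['contact_force'])
E
```

```text
[-0.7   0.46 -0.2 ] [-0.046 -0.046 -0.023]
56.5167
57.8667
True 59.4417 [0.53733211 0.28810041 0.07897726] [0.13892786 0.20165094 2.96206295]
```

View pics/side6.png

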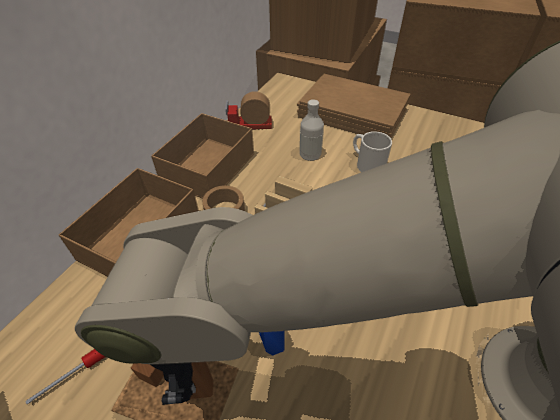

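```bash
python3 - <<'E'
from H import *
from bench import env,monitor,eyes
env.release()
env.movel([.537,.288,.215],velocity=.15)
for n in('wrist','scene'):
    f=eyes.grab_frame(n);np.savez(n+'7.npz',**f)
    im=f['frame'][:,:,::-1]
    if n=='scene': im=cv2.resize(im[170:380,200:480],None,fx=2.8,fy=2.8,interpolation=cv2.INTER_CUBIC)
    cv2.imwrite(f'pics/{n}7.png',im)
print(monitor.sense()['clock'])
E
```

```text
61.15
```

View pics/wrist7.png

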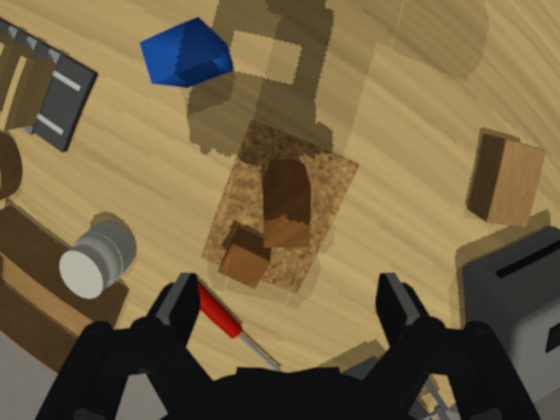

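View pics/scene7.png

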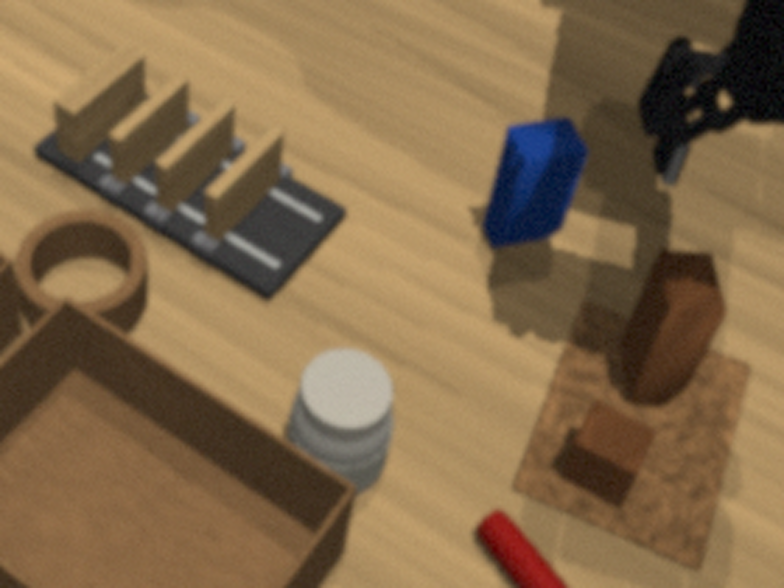

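```bash
python3 - <<'E'
from H import *
im,K,V=load('scene7')
cv2.imwrite('pics/s7c.png',cv2.resize(im[180:280,205:325,::-1],None,fx=6,fy=6,interpolation=cv2.INTER_CUBIC))
E
```

```text
(no output)
```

View pics/s7c.png

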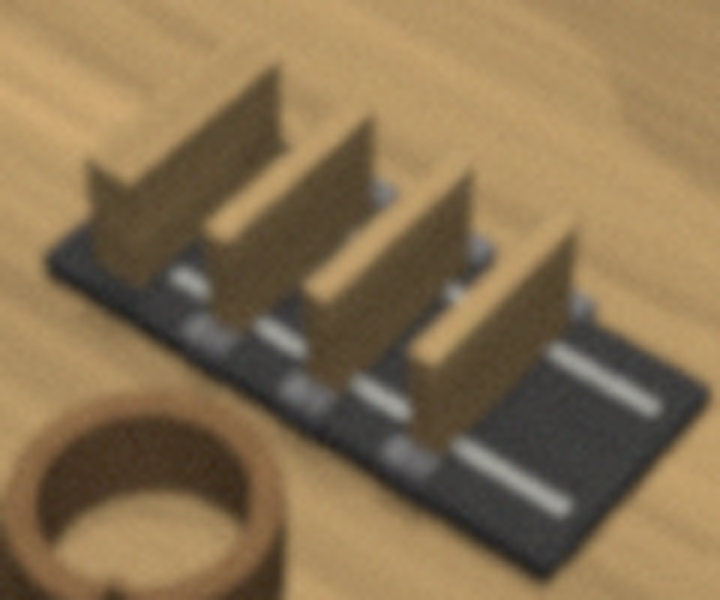

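```bash
python3 - <<'E'
from H import *
im,K,V=load('scene7')
p=(np.array([(128,187),(280,66),(228,241),(376,117),(326,302),(473,170),(432,363),(578,225)])+.5)/6-.5+[205,180]
w=unproj(p,K,V,.074);print(np.round(w[:,:2]*1e3,1));print(np.diff(w[0::2,1])*1e3,np.diff(w[1::2,1])*1e3)
from bench import job,monitor
job.hand_in();print(monitor.sense()['clock'])
E
```

```text
[[ 640.  -182.4]
 [ 553.  -178.8]
 [ 638.5 -134.5]
 [ 552.7 -131.1]
 [ 640.2  -86.8]
 [ 553.1  -84. ]
 [ 640.1  -38.7]
 [ 552.4  -35.8]]
[47.87099749 47.70302544 48.07967542] [47.75913834 47.01040067 48.28837998]
the job is handed in; nothing more can be done
the job is handed in; nothing more can be done
```

The three slots are set, and the spacer block is back upright on the cork mat with the gripper clear. I handed the job in at about 61 s of the 69 s allowed; no verdict was reported.

**How it went:** I gripped the block on the mat and touched its flat face lightly against the plate or divider already set in each slot. I then pushed it slowly down to about 34–40 mm depth.

**Slots 2 and 3:** after full insertion the block was slightly loose. A small twist of about 0.01–0.02 rad made it bear on both boards. From the measured twisting moment I estimate about 3–5 N per side in slot 2 and 2.5–3 N per side in slot 3, each held for about 0.3 s or more. The forces on each board were never measured directly. That both boards exceeded 1 N in each slot is inferred from net force, twisting moment and sliding friction.

**Last checks:**
- **Spacing from the final picture:** corresponding faces are about 47.8, 47.0–47.7 and 48.1–48.3 mm apart, against a target of 48 mm with 1.5 mm allowed.
- **Spacing by touch:** the contact positions gave slot 1 about 35.8 mm and slot 2 about 36.5 mm. For slot 2 the touch reads a little wide and the picture a little narrow, but both are within tolerance. Slot 3 was checked only by picture.
- **Forces:** the vertical push read at most about 14.6 N, in slot 1. I estimated the two sides together at about 22 N there, so slot 1 came closest to the 25 N limit. A guard set to 14 N stopped an early fast descent in slot 1. I can't rule out a short peak there, so I slowed to 6 mm/s afterwards.
- **Other objects:** the offcut, tape core and jar look unmoved in the final pictures. The mug and bottle look unmoved in the last side view, taken just before release.

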